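# Set a sample mixer's wheel to its loading mark and clamp a can in it

### The arm

A 7-joint arm with a two-finger parallel gripper is mounted at the origin on the work surface; the furniture and walls round the work are solid. World frame = base frame: x ahead of the robot, y to its left, z up, the work surface at z = 0. Lengths are in m, angles in rad, forces in N, time in s.
With the tool pointing down it reaches from about 0.35 to 0.9 m from the base axis. Payload 8.1 kg.
Tool frame: the origin (TCP) lies between the finger pads; the fingertips stand 19 mm ahead of it and the grasp point (between the pads) is the TCP; z points along the fingers, y is the line along which they close (so a half turn about z gives the same grasp; the last joint's range is limited). The gripper opens to 92 mm and grips with 3 to 60 N. Pads are 19 mm wide; open, the fingers measure 130 mm over their backs; the gripper's body (75 mm by 190 mm) begins 47 mm behind the grasp point.
Start: joints at [1.098, 0.434, 0.025, 1.573, -0.012, 1.134, -0.075], TCP at [0.226, -0.583, 0.246] pointing down, gripper open.
Joint ranges: [-2.62, 2.62], [-0.44, 2.09], [-1.27, 1.32], [0.08, 2.57], [-1.32, 4.46], [0.12, 2], [-2.74, 2.74]. Speed limits (rad/s): [2.22, 2.22, 3.01, 3.01, 3.14, 3.14, 3.14].

### API

Orientations are given as a unit quaternion [x, y, z, w].
In Python, from workcell import readout, vision, order gives the robot as it stands.
- The arm moves only by the tool move_arm, never from a script. Its argument "increments" is a list of rows, each a list of 7 numbers: the turn, a rotation vector about the tool's x, y, z scaled (see below), then the shift along the tool's x, y, z scaled (see below), then the opening, from -1 (shut) to 1 (fully open). A call has 1 to 8 rows; each row shifts and turns the commanded pose from where the row before left it, along the tool's axes as they then stand; what a row does not reach is not made up. The controller multiplies each number of a shift by 0.04 m and each number of a turn by 0.1 rad. A row lasts 1/12 s, in which the tool goes at most 41.7 mm and 7.16 degrees, less where a joint would pass 70% of its speed; a pose out of reach is approached as far as the arm can. A call with a number of a shift or a turn outside -1 to 1 is refused whole. A call with a gripper value outside its range is refused whole. The fingers move at their own pace and stop on an object; "newtons" is the grip in N (left out, the last holds). Time passes only in rows, so rows that do not move let the fingers close. It gives the time, the measured TCP pose, the force, the opening and the grip force at its end, in the units of the state.
- readout.observe(): the state, without advancing time (a new reading comes with each control period).
- vision.get_image(name): name is "scene" or "top" or "wrist"; returns the picture (400x640x3 uint8, red, green, blue); there is no depth.
- vision.camera_params(name): a dict with "camera_matrix" (3x3 intrinsics, pixels), "R" (3x3) and "t" (3): a world point X has camera coordinates R X + t. Camera axes: x right, y down, z forward; pixel columns grow to the right and rows downward; lengths in m; the calibration is good to about 2 mm. A picture is of the moment at which its call begins: read the wrist's pose just before it. camera_params takes no time and is no camera call; for the wrist camera it gives the pose at the moment of the call.
- order.close_job(): hands the job in; it is judged then, once.
The state is a dict: "time": time; "joints": joint angles; "qvel": joint speeds; "effort": joint torques, N m; "ee_pos": TCP position; "eef_rot": TCP orientation; "wrist_force": force on the tool from outside, world axes, zero at the start; "torque": the same for the moment, N m; "gripper_width": finger opening in m; "grasp_force": force on a finger pad.
Only numpy, scipy, OpenCV 4.12 (cv2) and the standard library are available. Lean on these libraries where they do the work, as an engineer would, in place of code of your own. Each camera call takes 0.05 s, during which the arm holds its last target. There are 200 camera calls.

### The job

Get the sloping-disc sample mixer ready for its next run: first turn its wheel until the engraved line on the rim faces the fixed pointer, which is its loading position. Then take the aluminium moisture can from the bench and slip it, lid up, under the wheel's sprung hold-down arm until it is home against the vee stop and flat on the wheel's floor, with the arm bearing on its lid. Leave it clamped there with the line still at the pointer; do not tip the can over on the way, and leave the other things on the bench where they are.

Things in the scene. Friction and masses are not known exactly. Their poses are not given: they have to be found in the camera images.
- mixer: the mixer's fixed stand (grey cradle with motor), origin at its foot's centre on the bench, x uphill, away from the robot. It carries a wheel: a flat aluminium pan, 210 mm outside diameter, its floor sloping 27 degrees, facing the robot. Round the wheel stand the pointer at its uphill edge, a 26 mm drive roller at its left, lower than its floor, and a tall glass desiccator farther left behind.
- wheel (a joint): angle of the wheel about its axis (rad), counter-clockwise positive seen from above; 0 = engraved line exactly at the pointer. Starts between 0.6 and 1.4, so it must be turned clockwise. Stays where it is left (drag 0.22 N m, i.e. 2 to 3 N at the rim); stops at -0.6 and 2.4.
- wheel_hub (a point): centre of the wheel's floor, on its axis, 125 mm over the bench. x: along the floor to the engraved line (turns with the wheel; straight uphill when the line is at the pointer); z: out of the floor. The upright rim wall, to turn the wheel by, is 8 mm thick (radius 97 to 105 mm) and stands 24 mm above the floor; inside it the floor is free from radius 77 mm outwards.
- wheel_mark (a point): engraved dark line on the rim wall, 5 mm wide; this point is on the rim's top edge, radius 101 mm, 24 mm above the floor. The line runs on down both sides of the wall and 28 mm inwards over the floor.
- pointer_tip (a point): tip of the fixed steel pointer at the uphill side of the wheel, just over the rim, radius 94 mm, 24 mm above the floor; its bracket reaches 29 mm above the floor level and out to radius 125 mm.
- pocket (a point): where the can's underside centre belongs: on the wheel's floor, 14 mm from the hub on the side away from the line, on a thin rubber seat; axes as wheel_hub. Two steel blocks, 14 mm high, form a vee stop that touches the seated can on the -x side; the +x side (towards the line) and both y sides are open, so the can goes in along -x, sliding on the floor.
- hold_down (a joint): angle of the sprung hold-down arm (rad): 0 = down, nothing beneath; grows as it lifts, to 0.7. Its pin, parallel to the wheel's y, is 62 mm from the hub on the -x side, 40 mm above the floor; a 20 mm wide strap reaches from it over the pocket. At 0 its black button is 30 mm above the floor at the pocket's centre; the can holds it at about 0.17. It presses with 3 N at 0, 5 N at 0.17.
- toe_tip (a point): tip of the arm's upturned toe, on the +x side of the button: at rest 16 mm from the hub towards the line, 48 mm above the floor (underside 45 mm). The toe slopes 30 degrees, so a can pushed along the floor towards -x lifts the arm by itself (about 10 N). With the can home the toe is about 64 mm above the floor.
- moisture_can: round aluminium can with a slip lid (closed, does not come off here), 59 mm diameter over the lid, 56 mm at the body, 38 mm tall, about 0.14 kg; stands on the bench. Origin: centre of its underside; z up through the lid.
- masking_tape: bystander: roll of tape lying flat, 98 x 96 x 25 mm; origin at centre of underside
- sample_tin: bystander: round ochre tin with pressed lid, 84 mm diameter, 52 mm tall; origin at centre of underside
- brass_weight: bystander: brass weight with a knob, 30 mm diameter, 40 mm tall; origin at centre of underside
- bench_brush: bystander: flat brush with wooden handle, 206 mm long, 15 mm high; origin at centre of underside
- powder_scoop: bystander: light metal scoop, 191 mm long, 40 mm high; origin at centre of underside

How it is judged:
By the outcome, as a careful person would: the job done as asked, in the order asked, and still so for the second after the job is handed in, with the robot touching nothing.
It also fails if it takes over 51 s, if anything falls off the work surface, if the arm or the gripper's body presses on something with over 40 N, if the wrist force passes 120 N, or if a joint passes its speed limit or range.

## Working session

There is one attempt and no reset: what is moved stays moved. The work goes in short steps, Python scripts to look and compute and a tool call to move; the robot and the scene stay as the last step left them, time stands still between calls to the robot, and variables do not carry over. Pictures are saved under pics/ and viewed, at most 10 in all, crops included, and the job is handed in when it is done.

Besides the shell and the picture viewer there is one more tool, called after "Call:" as name([rows], argument=value, ...), one row to a line, values as JSON. move_arm: Moves the arm, as the interface text tells. Shifts and turns lie within -1 to 1; 1 stands for 0.04 m of shift or 0.1 rad of turn. Its arguments: {"type":"object","properties":{"increments":{"type":"array"},"newtons":{"type":"number"}},"required":["increments"]}

```bash
ls; mkdir -p pics
python3 - <<'E'
from workcell import readout, vision
import cv2, numpy as np
s=readout.observe(); print({k:np.round(v,3).tolist() for k,v in s.items()})
for n in("scene","top"):
    cv2.imwrite(f"pics/{n}0.png",vision.get_image(n)[:,:,::-1])
    p=vision.camera_params(n); print(n,p["camera_matrix"].tolist(),(-p["R"].T@p["t"]).round(3),p["R"].round(3).tolist())
E
```

```text
pics
{'time': 0.0, 'joints': [1.098, 0.435, 0.025, 1.574, -0.012, 1.134, -0.075], 'qvel': [0.001, 0.0, -0.002, 0.001, 0.002, 0.0, -0.0], 'effort': [-0.001, -66.785, 0.985, -31.446, -0.06, 0.043, 0.0], 'ee_pos': [0.226, -0.582, 0.245], 'eef_rot': [0.983, 0.184, -0.0, -0.001], 'wrist_force': [0.501, 0.782, 0.374], 'torque': [0.025, 0.051, -0.041], 'grasp_force': 0.0, 'gripper_width': 0.092}
scene [[499.90668701860693, 0.0, 312.7722397125], [0.0, 499.90668701860693, 207.56930380173398], [0.0, 0.0, 1.0]] [0.229 0.566 0.911] [[-0.892, -0.451, -0.011], [-0.322, 0.654, -0.685], [0.316, -0.607, -0.729]]
top [[505.1344820671737, 0.0, 318.0368367337342], [0.0, 505.1344820671737, 202.24318325193371], [0.0, 0.0, 1.0]] [ 0.346 -0.087  1.353] [[-0.026, -1.0, 0.01], [-0.986, 0.025, -0.164], [0.164, -0.014, -0.986]]
```

View pics/scene0.png

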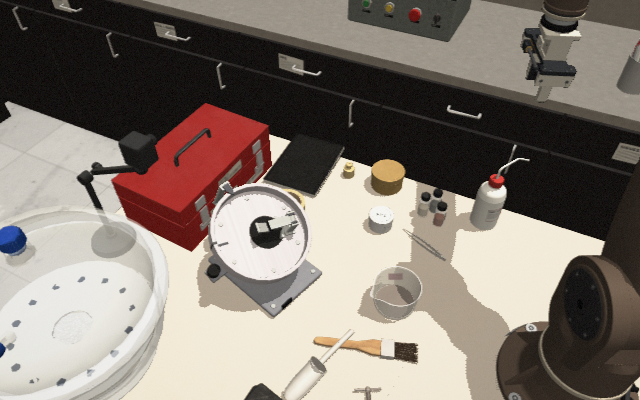

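View pics/top0.png

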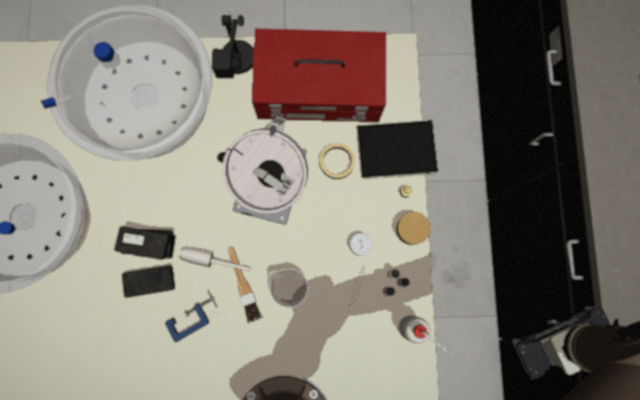

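The top view shows the wheel at about (265,168), the pointer near (275,128), the mark near (232,152) and the can at (360,243). In the scene view the wheel is at about (260,232), the mark near (220,245), the pointer near (226,188) and the can at (380,219). Next I'll enlarge both wheel areas.

Run:
```python
import cv2, numpy as np
a=cv2.imread("pics/scene0.png")[165:315,190:330]; b=cv2.imread("pics/top0.png")[112:232,205:317]
a=cv2.resize(a,None,fx=2.857,fy=4,interpolation=3)if 0 else cv2.resize(a,None,fx=2.8,fy=2.8,interpolation=3)
b=cv2.resize(b,None,fx=3.5,fy=3.5,interpolation=3)
c=np.zeros((420,784,3),np.uint8); c[:420,:392]=a; c[:420,392:784]=b; cv2.imwrite("pics/c1.png",c)
```

```text
(no output)
```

View pics/c1.png

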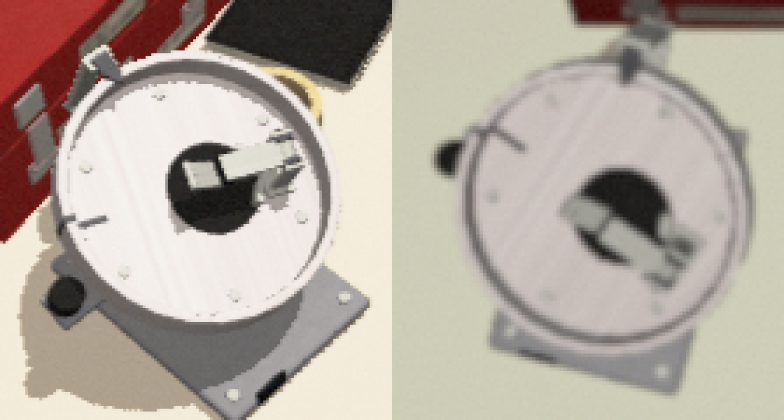

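The crop shows the pointer tip at scene (231.8,193.6) and top (272.4,135.4). The mark's inner end is at scene (228,242.5) and top (243,155), and the black seat and the hold-down arm are clear in both views. I'll triangulate these now.

```bash
cat > h.py <<'E'
import numpy as np, cv2
from scipy.spatial.transform import Rotation as Ro
from workcell import readout, vision
def ray(p,uv):
    d=p["R"].T@np.linalg.solve(p["camera_matrix"],[uv[0],uv[1],1.]); return -p["R"].T@np.asarray(p["t"]), d/np.linalg.norm(d)
def tri(*pu):   # (params,uv)...
    A=np.zeros((3,3));b=np.zeros(3);L=[ray(*x) for x in pu]
    for o,d in L: M=np.eye(3)-np.outer(d,d);A+=M;b+=M@o
    X=np.linalg.solve(A,b); return X,max(np.linalg.norm(np.cross(X-o,d)) for o,d in L)
def onz(p,uv,z):
    o,d=ray(p,uv); return o+d*(z-o[2])/d[2]
def proj(p,X):
    c=p["R"]@np.asarray(X)+p["t"]; c=p["camera_matrix"]@c; return c[:2]/c[2]
E
python3 - <<'E'
from h import *
S,T=vision.camera_params("scene"),vision.camera_params("top")
cs=lambda u,v:(190+u/2.8-.32,165+v/2.8-.32); ct=lambda u,v:(205+(u-392)/3.5-.36,112+v/3.5-.36)
pts=dict(ptr=((117,80),(628,82)),markin=((106,217),(525,150)))
for k,(a,b) in pts.items(): print(k,tri((S,cs(*a)),(T,ct(*b))))
im={n:cv2.imread(f"pics/{n}0.png") for n in("scene","top")}
def blob(n,c,r,lo):
    hsv=cv2.cvtColor(im[n],cv2.COLOR_BGR2HSV); m=((hsv[:,:,1]<30)&(hsv[:,:,2]>lo)).astype(np.uint8)
    k=np.zeros_like(m);cv2.circle(k,c,r,1,-1);m&=k
    cc=max(cv2.findContours(m,0,2)[0],key=cv2.contourArea);return cv2.fitEllipse(cv2.convexHull(cc)),cv2.boundingRect(cc)
for n,c in(("scene",(380,219)),("top",(360,243))):
    for lo in(150,190): print(n,blob(n,c,22,lo))
for n,c in(("scene",(258,232)),("top",(265,170))):
    for lo in(130,170): print("wheel",n,blob(n,c,66,lo))
print("can top top",onz(T,(360,243),.038),onz(S,(380,214),.038))
print(vision.camera_params("wrist"))
E
```

```text
ptr (array([0.70597103, 0.00288304, 0.19062156]), np.float64(0.0018710157671651426))
markin (array([0.67387738, 0.08023059, 0.13614054]), np.float64(0.0011919946994002012))
scene (((380.0, 219.0), (43.84866714477539, 43.84866714477539), 0.0), (358, 197, 45, 45))
scene (((380.0, 219.0), (43.84866714477539, 43.84866714477539), 0.0), (358, 197, 45, 45))
top (((360.0020446777344, 242.99935913085938), (43.84307098388672, 43.849395751953125), 159.15530395507812), (338, 221, 45, 45))
top (((360.0020446777344, 242.99935913085938), (43.84307098388672, 43.849395751953125), 159.15530395507812), (338, 221, 45, 45))
wheel scene (((268.57147216796875, 231.828125), (109.43333435058594, 118.0610122680664), 136.40879821777344), (209, 175, 116, 118))
wheel scene (((267.9048767089844, 229.2083282470703), (103.15143585205078, 116.15584564208984), 98.65977478027344), (210, 175, 115, 105))
wheel top (((264.9813232421875, 170.10304260253906), (131.5797882080078, 131.79083251953125), 88.40369415283203), (199, 106, 132, 131))
wheel top (((264.9813232421875, 170.10304260253906), (131.5797882080078, 131.79083251953125), 88.40369415283203), (199, 106, 132, 131))
can top top [ 0.45405452 -0.21180205  0.038     ] [ 0.45574962 -0.21327442  0.038     ]
{'camera_matrix': array([[353.97527513,   0.        , 315.31196926],
       [  0.        , 353.97527513, 198.68389708],
       [  0.        ,   0.        ,   1.        ]]), 'R': array([[ 0.36160979, -0.93232841, -0.00144764],
       [-0.88734996, -0.34464023,  0.30632198],
       [-0.2860916 , -0.10948446, -0.95192686]]), 't': array([-0.62521773, -0.03955234,  0.39094127])}
```

```bash
cat >> h.py <<'E'
def yawtool(yaw,tilt=0.):  # tool x at yaw, z down, tilted so z leans towards +x by tilt
    c,s=np.cos(yaw),np.sin(yaw); ct,st=np.cos(tilt),np.sin(tilt)
    z=np.array([c*st,s*st,-ct]); x=np.array([c*ct,s*ct,st]); return Ro.from_matrix(np.c_[x,np.cross(z,x),z])
def plan(pt,Rt,n=None,p0=None,R0=None,dp=2):
    s=readout.observe(); p0=np.array(s["ee_pos"]) if p0 is None else p0; R0=Ro.from_quat(s["eef_rot"]) if R0 is None else R0
    rv=(R0.inv()*Rt).as_rotvec(); d=np.asarray(pt)-p0
    n=n or int(np.ceil(max(np.linalg.norm(d)/.039,np.abs(rv).max()/.098,1)))
    p,R=p0.copy(),R0
    for i in range(n):
        sh=R.inv().apply(p0+d*(i+1)/n-p)/.04; t=rv/n/.1
        t,sh=np.round(t,dp),np.round(sh,dp); print((t.tolist()+sh.tolist())); p=p+R.apply(sh*.04); R=R*Ro.from_rotvec(t*.1)
    print("end",p.round(4)); return p,R
E
python3 - <<'E'
from h import *
p,R=plan([.41,-.24,.34],yawtool(0.05),11)
plan([.54,.02,.37],yawtool(-.24),8,p,R)
E
```

```text
[-0.0, 0.0, 0.29, 0.67, -0.57, -0.22]
[-0.0, 0.0, 0.29, 0.66, -0.6, -0.21]
[-0.0, 0.0, 0.29, 0.63, -0.61, -0.22]
[-0.0, 0.0, 0.29, 0.62, -0.63, -0.21]
[-0.0, 0.0, 0.29, 0.6, -0.65, -0.22]
[-0.0, 0.0, 0.29, 0.59, -0.67, -0.21]
[-0.0, 0.0, 0.29, 0.56, -0.68, -0.22]
[-0.0, 0.0, 0.29, 0.54, -0.7, -0.21]
[-0.0, 0.0, 0.29, 0.52, -0.71, -0.22]
[-0.0, 0.0, 0.29, 0.5, -0.73, -0.21]
[-0.0, 0.0, 0.29, 0.48, -0.74, -0.22]
end [ 0.4099 -0.24    0.3401]
[-0.0, 0.0, 0.36, 0.45, -0.79, -0.09]
[-0.0, 0.0, 0.36, 0.42, -0.81, -0.1]
[-0.0, 0.0, 0.36, 0.38, -0.82, -0.09]
[-0.0, 0.0, 0.36, 0.36, -0.83, -0.09]
[-0.0, 0.0, 0.36, 0.33, -0.85, -0.09]
[-0.0, 0.0, 0.36, 0.3, -0.86, -0.1]
[-0.0, 0.0, 0.36, 0.27, -0.87, -0.09]
[-0.0, 0.0, 0.36, 0.23, -0.87, -0.09]
end [0.5398 0.0198 0.37  ]
```

Call:
move_arm([
  [0,0,0.29,0.67,-0.57,-0.22,1],
  [0,0,0.29,0.66,-0.6,-0.21,1],
  [0,0,0.29,0.63,-0.61,-0.22,1],
  [0,0,0.29,0.62,-0.63,-0.21,1],
  [0,0,0.29,0.6,-0.65,-0.22,1],
  [0,0,0.29,0.59,-0.67,-0.21,1],
  [0,0,0.29,0.56,-0.68,-0.22,1],
  [0,0,0.29,0.54,-0.7,-0.21,1],
])

```text
time: 0.77
ee_pos: [0.3602, -0.3318, 0.3148]
eef_rot: [0.998, 0.068, -0.0, -0.0]
wrist_force: [1.2, 0.0, -0.1]
gripper_width: 0.0914
grasp_force: 0.0
```

Call:
move_arm([
  [0,0,0.29,0.52,-0.71,-0.22,1],
  [0,0,0.29,0.5,-0.73,-0.21,1],
  [0,0,0.29,0.48,-0.74,-0.22,1],
  [0,0,0,0,0,0,1],
  [0,0,0,0,0,0,1],
])

```text
time: 1.18
ee_pos: [0.4111, -0.2384, 0.3408]
eef_rot: [1.0, 0.028, 0.0, 0.0]
wrist_force: [-0.5, -1.9, 0.1]
gripper_width: 0.0916
grasp_force: 0.0
```

Run:
```python
from h import *
s=readout.observe();print(s["time"],s["ee_pos"]);p=vision.camera_params("wrist"); np.savez("w1.npz",**p)
cv2.imwrite("pics/w1.png",vision.get_image("wrist")[:,:,::-1]); print(proj(p,[.455,-.212,.038]))
```

```text
1.1833 [ 0.41113301 -0.23835649  0.34084248]
[294.63435705 117.18121715]
```

Call:
move_arm([
  [0,0,0.36,0.45,-0.79,-0.09,1],
  [0,0,0.36,0.42,-0.81,-0.1,1],
  [0,0,0.36,0.38,-0.82,-0.09,1],
  [0,0,0.36,0.36,-0.83,-0.09,1],
  [0,0,0.36,0.33,-0.85,-0.09,1],
  [0,0,0.36,0.3,-0.86,-0.1,1],
  [0,0,0.36,0.27,-0.87,-0.09,1],
  [0,0,0.36,0.23,-0.87,-0.09,1],
])

```text
time: 1.9
ee_pos: [0.5404, 0.0191, 0.3697]
eef_rot: [0.993, -0.121, -0.0, 0.0]
wrist_force: [1.0, -1.6, -0.3]
gripper_width: 0.0916
grasp_force: 0.0
```

Call:
move_arm([
  [0,0,0,0,0,0,1],
  [0,0,0,0,0,0,1],
])

```text
time: 2.07
ee_pos: [0.5403, 0.0201, 0.3692]
eef_rot: [0.993, -0.117, -0.001, 0.0]
wrist_force: [0.1, -1.2, -0.5]
gripper_width: 0.0917
grasp_force: 0.0
```

Run:
```python
from h import *
s=readout.observe();print(s["time"],s["ee_pos"]);p=vision.camera_params("wrist"); np.savez("w2.npz",**p)
cv2.imwrite("pics/w2.png",vision.get_image("wrist")[:,:,::-1]); print(proj(p,[.635,.02,.125]))
a=cv2.imread("pics/w1.png");b=cv2.imread("pics/w2.png")
c=np.vstack([cv2.resize(a,(448,280)),cv2.resize(b,(448,280))]);cv2.imwrite("pics/c2.png",b)
```

```text
2.0667 [0.54028386 0.02011152 0.36919477]
[292.35498139  75.08009024]
```

View pics/c2.png

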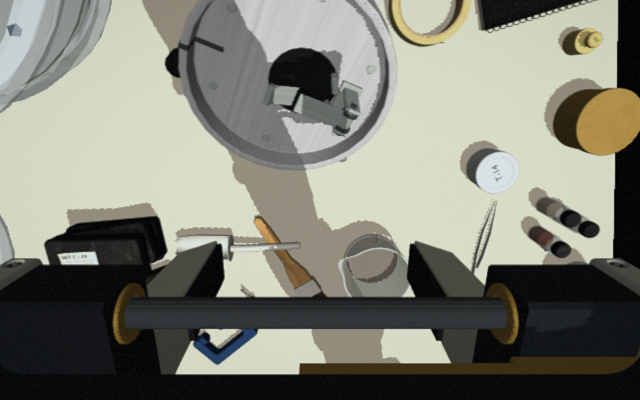

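The wrist view shows the wheel cut off at the top, with its centre near (285,70). The mark runs from (185,37) to (223,50), and the can lid is near (495,168). I'll move forward so the pointer comes into view.

Call:
move_arm([
  [0,0,0,0.7,0,0,1],
  [0,0,0,0.7,0,0,1],
  [0,0,0,0.7,0,0,1],
  [0,0,0,0,0,0,1],
  [0,0,0,0,0,0,1],
])

```text
time: 2.53
ee_pos: [0.6218, -0.0036, 0.3686]
eef_rot: [0.993, -0.12, -0.001, 0.001]
wrist_force: [0.3, 0.3, 0.1]
gripper_width: 0.0916
grasp_force: 0.0
```

Run:
```python
from h import *
s=readout.observe();print(s["time"],s["ee_pos"]);p=vision.camera_params("wrist"); np.savez("w3.npz",**p)
b=vision.get_image("wrist")[:,:,::-1];cv2.imwrite("pics/w3.png",b)
c=cv2.resize(b[0:280,150:550],None,fx=2,fy=2,interpolation=3);cv2.imwrite("pics/c3.png",c)
```

```text
2.5333 [ 0.62183746 -0.00359621  0.36864105]
```

View pics/c3.png

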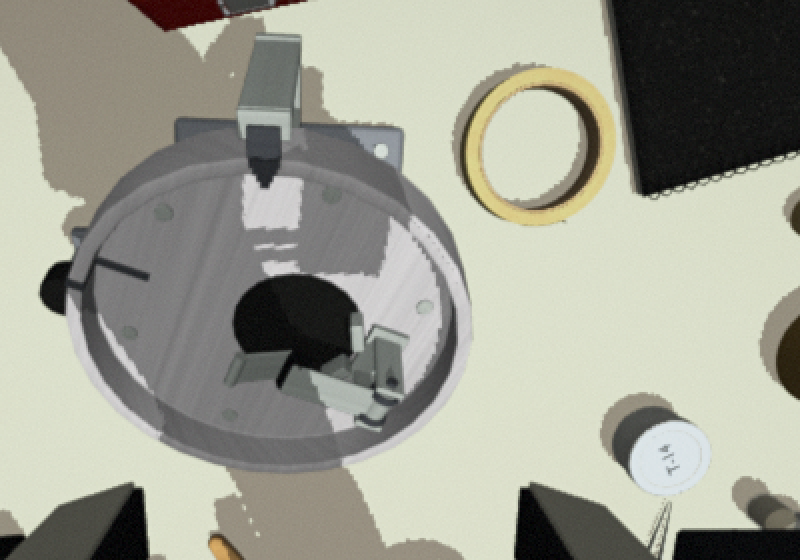

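In the wrist crop (full pixels are 150+u/2, v/2) the pointer tip is at (264,187) and the mark's inner end at (149,277). Five floor bolts are visible, and the lid is at about (669,457). I'll triangulate the bolts, pointer and mark over three views, and the lid from its ellipse.

```bash
cat > m.py <<'E'
from h import *
S,T=vision.camera_params("scene"),vision.camera_params("top"); W=[dict(np.load(f"w{i}.npz")) for i in(1,2,3)]
cs=lambda q:(190+q[0]/2.8-.32,165+q[1]/2.8-.32); ct=lambda q:(205+(q[0]-392)/3.5-.36,112+q[1]/3.5-.36); cw=lambda q:(150+q[0]/2-.25,q[1]/2-.25)
s=[(85,167),(160,96),(263,120),(302,216),(234,295),(124,271)]
t=[(550,102),(663,112),(720,215),(656,310),(548,297),(492,196)]
w=[(163,212),(331,195),(425,307),None,(229,413),(130,332)]
B=[]
for a,b,c in zip(s,t,w):
    L=[(S,cs(a)),(T,ct(b))]+([(W[2],cw(c))] if c else [])
    X,e=tri(*L); B.append(X); print(X.round(4),round(e,4))
B=np.array(B); c=B.mean(0); n=np.linalg.svd(B-c)[2][2]; n*=np.sign(n[2])
print("hub",c,"n",n,"tilt",np.degrees(np.arccos(n[2])),"yaw",np.arctan2(-n[1],-n[0]),"r",np.linalg.norm(B-c,axis=1).round(4))
P,e=tri((S,cs((117,80))),(T,ct((628,82))),(W[2],cw((264,187)))); print("ptr",P,e, "yaw by ptr",np.arctan2(*(P-c)[1::-1]),"ex horizontal .0729",np.hypot(*(P-c)[:2]))
M,e=tri((S,cs((106,217))),(T,ct((525,150))),(W[2],cw((149,277)))); print("mark",M,e)
x=lambda yaw,tl=np.radians(27):np.array([np.cos(yaw)*np.cos(tl),np.sin(yaw)*np.cos(tl),np.sin(tl)])
yaw=np.arctan2(*(P-c)[1::-1]); R=yawtool(yaw,np.radians(27)).as_matrix(); X=R[:,0];Y=-R[:,1];Z=-R[:,2]
for nm,q in(("mark",M),("ptr",P)): d=q-c; print(nm,"local",[round(float(d@a),4) for a in(X,Y,Z)],"angle",np.arctan2(d@Y,d@X))
# can lid
obs=[]
for nm,pr,g,lo,r in(("w1",W[0],(295,117),170,60),("w2",W[1],(495,170),190,35),("w3",W[2],(484,228),190,32)):
    im=cv2.imread(f"pics/{nm}.png"); f=im.astype(int); m=((f[:,:,0]>f[:,:,2]-2)&(f.min(2)>lo)).astype(np.uint8); k=np.zeros_like(m); cv2.circle(k,g,r,1,-1); m&=k
    cc=cv2.findContours(m,0,2)[0]; 
    if not cc: print(nm,"none"); continue
    cc=max(cc,key=cv2.contourArea); el=cv2.fitEllipse(cv2.convexHull(cc)); print(nm,np.round(el[0],1),np.round(el[1],1)); obs.append((pr,el[0]))
for i in range(len(obs)): print(onz(*obs[i],.038))
print("can lid",tri(*obs))
E
python3 m.py
```

```text
[0.7028 0.0592 0.1542] 0.0013
[ 0.6908 -0.0211  0.1597] 0.0015
[ 0.6228 -0.0569  0.1316] 0.0009
[ 0.5633 -0.0085  0.0998] 0.0016
[0.5768 0.0707 0.0896] 0.002
[0.6449 0.1053 0.1191] 0.0012
hub [0.63358585 0.02478359 0.12568043] n [-0.42633655  0.13672679  0.89417165] tilt 26.597772256623486 yaw -0.31033918631570107 r [0.0824 0.0809 0.0826 0.0819 0.0815 0.0816]
ptr [0.70376421 0.00388259 0.1933951 ] 0.0027510632835254668 yaw by ptr -0.2894618524701108 ex horizontal .0729 0.07322467993985458
mark [0.67343835 0.08006508 0.13642499] 0.001577622615720691
mark local [0.0249, 0.0644, -0.0006] angle 1.2023060030339257
ptr local [0.096, 0.0, 0.0271] angle 9.187173959537749e-17
w1 [297.  119.6] [47.  48.1]
w2 [497.4 172.3] [38.1 44.8]
w3 [484.9 228.9] [35.  41.7]
[ 0.45233141 -0.21503058  0.038     ]
[ 0.45230111 -0.21523833  0.038     ]
[ 0.45250048 -0.21442162  0.038     ]
can lid (array([ 0.45228249, -0.21496544,  0.03773562]), np.float64(0.00040487382254074416))
```

```bash
cat >> h.py <<'E'
HUB=np.array([.6336,.0248,.1255]); YAW=-.297; TL=np.radians(27); WR=yawtool(YAW,TL); WX,WY,WZ=WR.as_matrix()[:,0],-WR.as_matrix()[:,1],-WR.as_matrix()[:,2]
CAN=np.array([.4523,-.2150])
loc=lambda x,y,z:HUB+x*WX+y*WY+z*WZ
def rim(alpha,r,z): phi=-np.pi/2-alpha; return loc(r*np.cos(phi),r*np.sin(phi),z),WR*Ro.from_rotvec([0,0,alpha])
def local(p): d=np.asarray(p)-HUB; return np.array([d@WX,d@WY,d@WZ])
E
python3 - <<'E'
from h import *
print(readout.observe()["joints"])
p,R=plan(*rim(-.6,.104,.09)); plan(*rim(-.6,.104,.027),p0=p,R0=R,n=3)
E
```

```text
[ 0.10991936  0.38302384 -0.2874294   1.35998642  0.10791803  1.41563176
 -1.98567648]
[-0.26, 0.76, -0.89, 0.05, 0.24, 0.57]
[-0.26, 0.76, -0.89, -0.01, 0.22, 0.58]
[-0.26, 0.76, -0.89, -0.08, 0.2, 0.58]
[-0.26, 0.76, -0.89, -0.13, 0.18, 0.58]
[-0.26, 0.76, -0.89, -0.2, 0.15, 0.56]
[-0.26, 0.76, -0.89, -0.25, 0.12, 0.56]
end [ 0.6194 -0.0608  0.2324]
[0.01, -0.01, 0.01, -0.0, -0.0, 0.53]
[0.01, -0.01, 0.01, -0.0, -0.01, 0.52]
[0.01, -0.01, 0.01, -0.0, 0.0, 0.53]
end [ 0.6468 -0.0689  0.176 ]
```

Run:
```python
from h import *
S,T=vision.camera_params("scene"),vision.camera_params("top")
print("box front top", [tri((S,a),(T,b)) for a,b in [((187,210),(252,96)),((270,135),(386,95))]], onz(T,(253,118),0.02),onz(T,(383,120),.02))
p,R=plan(*rim(-.8,.104,.09)); print(p+R.apply([.0375,.095,-.047]),p+R.apply([.0375,.095,.01]))
plan(*rim(-.8,.104,.027),p0=p,R0=R,n=3)
```

```text
box front top [(array([0.81036768, 0.05020052, 0.14221693]), np.float64(0.01182201684789698)), (array([ 0.8175377 , -0.29450348,  0.09618697]), np.float64(0.01719589730665079))] [0.80659732 0.06701393 0.02      ] [ 0.79257053 -0.29048539  0.02      ]
[-0.25, 0.55, -0.91, 0.09, 0.14, 0.41]
[-0.25, 0.55, -0.91, 0.05, 0.13, 0.41]
[-0.25, 0.55, -0.91, 0.01, 0.13, 0.41]
[-0.25, 0.55, -0.91, -0.02, 0.11, 0.43]
[-0.25, 0.55, -0.91, -0.05, 0.11, 0.42]
[-0.25, 0.55, -0.91, -0.08, 0.08, 0.42]
[-0.25, 0.55, -0.91, -0.11, 0.07, 0.41]
[-0.25, 0.55, -0.91, -0.15, 0.04, 0.41]
end [ 0.6367 -0.052   0.2396]
[ 0.68508634 -0.10797719  0.32429091] [ 0.70981105 -0.11557753  0.27349796]
[0.0, 0.0, -0.0, 0.0, -0.0, 0.53]
[0.0, 0.0, -0.0, 0.0, -0.0, 0.52]
[0.0, 0.0, -0.0, 0.01, -0.0, 0.53]
end [ 0.6644 -0.0603  0.1834]
```

Call:
move_arm([
  [-0.25,0.55,-0.91,0.09,0.14,0.41,-0.43],
  [-0.25,0.55,-0.91,0.05,0.13,0.41,-0.43],
  [-0.25,0.55,-0.91,0.01,0.13,0.41,-0.43],
  [-0.25,0.55,-0.91,-0.02,0.11,0.43,-0.43],
  [-0.25,0.55,-0.91,-0.05,0.11,0.42,-0.43],
  [-0.25,0.55,-0.91,-0.08,0.08,0.42,-0.43],
  [-0.25,0.55,-0.91,-0.11,0.07,0.41,-0.43],
  [-0.25,0.55,-0.91,-0.15,0.04,0.41,-0.43],
])

```text
time: 3.25
ee_pos: [0.6362, -0.05, 0.2408]
eef_rot: [0.94, 0.245, 0.202, 0.122]
wrist_force: [0.9, -0.8, 1.1]
gripper_width: 0.043
grasp_force: 0.0
```

Call:
move_arm([
  [0,0,0,0,0,0,-0.43],
  [0,0,0,0,0,0,-0.43],
  [0,0,0,0,0,0,-0.43],
])

```text
time: 3.5
ee_pos: [0.638, -0.0496, 0.2423]
eef_rot: [0.942, 0.241, 0.201, 0.121]
wrist_force: [-0.1, -0.0, 0.7]
gripper_width: 0.027
grasp_force: 0.0
```

Run:
```python
from h import *
s=readout.observe(); print(s["joints"],s["gripper_width"]); p,R=rim(-.8,.104,.09); print(local(s["ee_pos"]),local(p))
p=vision.camera_params("wrist"); np.savez("w4.npz",**p)
b=vision.get_image("wrist")[:,:,::-1];cv2.imwrite("pics/w4.png",b)
plan(*rim(-.8,.104,.027),n=4)
```

```text
[ 0.16847873  0.27778029 -0.33329532  1.94008195  0.54245053  0.56400133
 -1.61091662] 0.027013698648775217
[ 0.07621283 -0.0698227   0.0923019 ] [ 0.07460503 -0.0724575   0.09      ]
[0.0, -0.01, -0.0, -0.03, 0.0, 0.41]
[0.0, -0.01, -0.0, -0.02, 0.01, 0.41]
[0.0, -0.01, -0.0, -0.03, 0.0, 0.41]
[0.0, -0.01, -0.0, -0.02, 0.0, 0.4]
end [ 0.6641 -0.0602  0.1835]
```

View pics/w4.png

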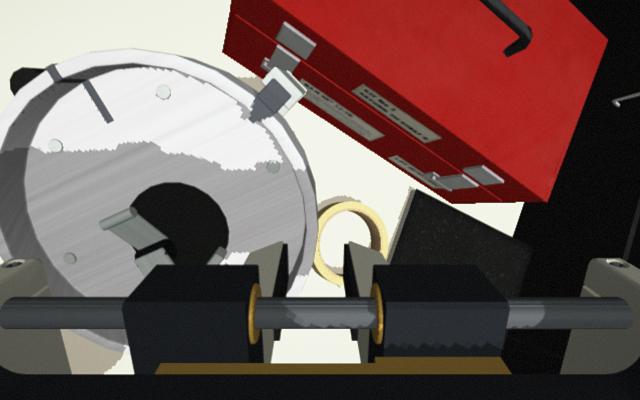

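The fingers straddle the rim's right side, with the rim crossing at about (305,260) between the tips at (280,250) and (348,250). The pointer is at (255,115) and the mark at (95,95). Descending.

Call:
move_arm([
  [0,-0.01,0,-0.03,0,0.41,-0.43],
  [0,-0.01,0,-0.02,0.01,0.41,-0.43],
  [0,-0.01,0,-0.03,0,0.41,-0.43],
  [0,-0.01,0,-0.02,0,0.4,-0.43],
  [0,0,0,0,0,0,-0.43],
  [0,0,0,0,0,0,-0.43],
])

```text
time: 4.05
ee_pos: [0.6636, -0.0601, 0.1818]
eef_rot: [0.942, 0.242, 0.198, 0.122]
wrist_force: [0.0, -0.4, -0.0]
gripper_width: 0.0261
grasp_force: 0.0
```

Run:
```python
from h import *
s=readout.observe(); l=local(s["ee_pos"]); print(l,np.hypot(*l[:2]),np.arctan2(l[1],l[0]),s["wrist_force"],s["gripper_width"])
plan(*rim(-.8,.101,.027),n=1)
```

```text
[ 0.07322416 -0.07236712  0.0258969 ] 0.10295036081818934 -0.7795116318487807 [ 0.00196275 -0.38124527 -0.03795348] 0.02611893688027794
[-0.0, 0.02, 0.0, 0.02, -0.05, -0.03]
end [ 0.6629 -0.0578  0.1825]
```

Free, with no contact. Centring on the wall and closing gently.

Call:
move_arm([
  [0,0.02,0,0,-0.05,0,-0.43],
  [0,0,0,0,0,0,-0.7],
  [0,0,0,0,0,0,-1],
  [0,0,0,0,0,0,-1],
  [0,0,0,0,0,0,-1],
], newtons=15)

```text
time: 4.47
ee_pos: [0.6618, -0.0574, 0.1812]
eef_rot: [0.941, 0.243, 0.2, 0.121]
wrist_force: [-4.1, 5.0, 3.4]
gripper_width: 0.0088
grasp_force: 14.8
```

Run:
```python
from h import *
s=readout.observe(); l=local(s["ee_pos"]); r=np.hypot(*l[:2]); phi=np.arctan2(l[1],l[0]); print(l,r,phi,s["wrist_force"],s["gripper_width"],s["grasp_force"])
R=Ro.from_quat(s["eef_rot"]); print("alpha err",(WR.inv()*R).as_rotvec(), -np.pi/2-phi)
# arc, constant local twist: 13 rows
N=13; da=1.21/N; th=da; rr=.101
print("per-row shift x", -rr*np.sin(th)/.04, "y",(rr*np.cos(th)-rr)/.04, "turn",da/.1)
```

```text
[ 0.07072896 -0.07034787  0.02649073] 0.09975674869232609 -0.7826969048191326 [-4.0740763   4.98959229  3.37917053] 0.008839056510185253 14.828615169972181
alpha err [ 0.00184157  0.00093096 -0.80172755] -0.788099421975764
per-row shift x -0.2346800368463378 y -0.010929539510516964 turn 0.9307692307692307
```

Call:
move_arm([
  [0,0,0.7,-0.177,-0.006,0,-1],
  [0,0,0.7,-0.177,-0.006,0,-1],
  [0,0,0.7,-0.177,-0.006,0,-1],
  [0,0,0.7,-0.177,-0.006,0,-1],
  [0,0,0,0,0,0,-1],
])

```text
time: 4.88
ee_pos: [0.6377, -0.0675, 0.171]
eef_rot: [0.966, 0.108, 0.215, 0.091]
wrist_force: [-1.5, 5.7, 1.0]
gripper_width: 0.0089
grasp_force: 15.0
```

```bash
cat > chk.py <<'E'
from h import *
s=readout.observe(); l=local(s["ee_pos"]); r=np.hypot(*l[:2]); phi=np.arctan2(l[1],l[0]); print(s["time"],l.round(4),"r",r.round(4),"a_pos",-np.pi/2-phi,s["wrist_force"].round(1),s["gripper_width"],s["grasp_force"])
R=Ro.from_quat(s["eef_rot"]); print("alpha",(WR.inv()*R).as_rotvec().round(3),"tool-force",R.inv().apply(s["wrist_force"]).round(1),s["joints"].round(2))
E
python3 chk.py
```

```text
4.8833 [ 0.0482 -0.087   0.0264] r 0.0995 a_pos -0.5060594370664317 [-1.5  5.7  1. ] 0.008899084574722445 14.96269152034074
alpha [ 0.003  0.002 -0.518] tool-force [ 0.5 -5.5 -2.3] [ 0.07  0.36 -0.17  2.03  0.64  0.38 -1.98]
```

Call:
move_arm([
  [0,0,0.7,-0.177,-0.01,0,-1],
  [0,0,0.7,-0.177,-0.01,0,-1],
  [0,0,0.7,-0.177,-0.006,0,-1],
  [0,0,0.7,-0.177,-0.006,0,-1],
  [0,0,0,0,0,0,-1],
])

```text
time: 5.3
ee_pos: [0.6129, -0.07, 0.1592]
eef_rot: [0.972, -0.028, 0.227, 0.06]
wrist_force: [1.2, 6.6, -0.4]
gripper_width: 0.0091
grasp_force: 15.0
```

```bash
python3 chk.py
```

```text
5.3 [ 0.0224 -0.0967  0.0264] r 0.0992 a_pos -0.2278543942876048 [ 1.2  6.6 -0.4] 0.009129571496734388 15.048248218372464
alpha [ 0.004  0.002 -0.238] tool-force [ 0.7 -6.7  0. ] [-0.01  0.33 -0.06  2.11  0.62  0.31 -2.25]
```

Call:
move_arm([
  [0,0,0.7,-0.177,-0.015,0,-1],
  [0,0,0.7,-0.177,-0.015,0,-1],
  [0,0,0.7,-0.177,-0.006,0,-1],
  [0,0,0,0,0,0,-1],
])

```text
time: 5.63
ee_pos: [0.5946, -0.0668, 0.1498]
eef_rot: [0.963, -0.13, 0.232, 0.036]
wrist_force: [1.4, 5.1, -0.5]
gripper_width: 0.0088
grasp_force: 15.0
```

```bash
python3 chk.py
```

```text
5.6333 [ 0.0018 -0.099   0.0264] r 0.0991 a_pos -0.017676579925114844 [ 1.4  5.1 -0.5] 0.00876164041832023 15.020129573531449
alpha [ 0.004  0.002 -0.028] tool-force [-0.2 -5.3  0.4] [-0.11  0.32  0.04  2.16  0.62  0.25 -2.48]
```

Turned 0.77 rad; j7 is getting near its limit, so I'll regrip further back for the rest.

Run:
```python
from h import *
print("lift: 2 rows of z -0.45 then back")
s=readout.observe(); R0=Ro.from_quat(s["eef_rot"]); p0=np.array(s["ee_pos"])+R0.apply([0,0,-.036])
p,R=plan(*rim(-.5,.101,.062),p0=p0,R0=R0,n=6)
plan(*rim(-.5,.1,.0265),p0=p,R0=R,n=2)
```

```text
lift: 2 rows of z -0.45 then back
[-0.01, -0.01, -0.79, 0.2, -0.04, 0.0]
[-0.01, -0.01, -0.79, 0.19, -0.02, 0.0]
[-0.01, -0.01, -0.79, 0.2, -0.01, 0.01]
[-0.01, -0.01, -0.79, 0.2, 0.01, -0.0]
[-0.01, -0.01, -0.79, 0.2, 0.02, -0.0]
[-0.01, -0.01, -0.79, 0.2, 0.04, 0.0]
end [ 0.6221 -0.0641  0.2028]
[0.01, 0.02, 0.01, -0.0, -0.01, 0.44]
[0.01, 0.02, 0.01, -0.0, -0.01, 0.45]
end [ 0.6374 -0.0682  0.1709]
```

Call:
move_arm([
  [0,0,0,0,0,0,-0.43],
  [0,0,0,0,0,0,-0.43],
  [0,0,0,0,0,-0.45,-0.43],
  [0,0,0,0,0,-0.45,-0.43],
  [0,0,0,0,0,0,-0.43],
])

```text
time: 6.05
ee_pos: [0.5781, -0.0645, 0.1835]
eef_rot: [0.964, -0.129, 0.231, 0.038]
wrist_force: [0.5, 0.1, 0.1]
gripper_width: 0.0258
grasp_force: 0.0
```

Call:
move_arm([
  [-0.01,-0.01,-0.79,0.2,-0.04,0,-0.43],
  [-0.01,-0.01,-0.79,0.19,-0.02,0,-0.43],
  [-0.01,-0.01,-0.79,0.2,-0.01,0,-0.43],
  [-0.01,-0.01,-0.79,0.2,0.01,0,-0.43],
  [-0.01,-0.01,-0.79,0.2,0.02,0,-0.43],
  [-0.01,-0.01,-0.79,0.2,0.04,0,-0.43],
  [0,0,0,0,0,0,-0.43],
  [0,0,0,0,0,0,-0.43],
])

```text
time: 6.72
ee_pos: [0.6212, -0.0668, 0.2017]
eef_rot: [0.968, 0.099, 0.212, 0.093]
wrist_force: [-0.5, 0.4, 0.5]
gripper_width: 0.0259
grasp_force: 0.0
```

```bash
python3 chk.py
python3 - <<'E'
from h import *
plan(*rim(-.5,.1005,.0265),n=2)
p=vision.camera_params("wrist"); np.savez("w5.npz",**p)
b=vision.get_image("wrist")[:,:,::-1];cv2.imwrite("pics/w5.png",b)
E
```

```text
6.7167 [ 0.0479 -0.0912  0.0611] r 0.103 a_pos -0.4836229023623808 [-0.5  0.4  0.5] 0.02589439127990384 0.0
alpha [-0.006 -0.006 -0.502] tool-force [-0.1 -0.3 -0.7] [ 0.07  0.29 -0.18  2.03  0.55  0.45 -1.91]
[0.02, 0.04, 0.01, 0.02, -0.03, 0.43]
[0.02, 0.04, 0.01, 0.03, -0.04, 0.43]
end [ 0.6373 -0.0683  0.1712]
```

View pics/w5.png

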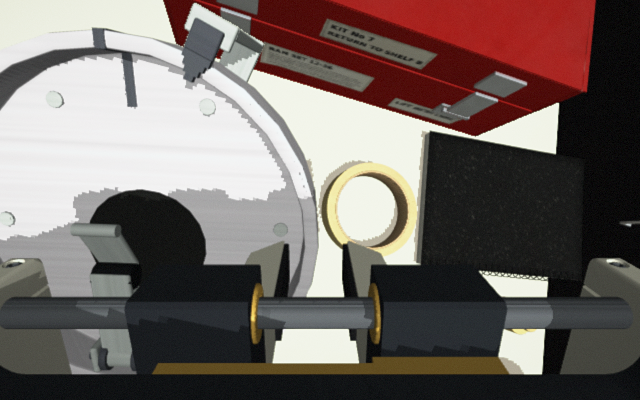

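The mark now runs over the rim top at (98,30)–(99,46) and over the floor from (127,52) to (132,106). The pointer tip is at about (191,82). I'll cast rays onto the floor and rim planes.

```bash
cat >> h.py <<'E'
def onw(p,uv,h):
    o,d=ray(p,uv); X=o+d*((HUB+h*WZ-o)@WZ)/(d@WZ); l=local(X); return l.round(4),float(np.hypot(l[0],l[1]).round(4)),float(np.arctan2(l[1],l[0]).round(4))
E
python3 - <<'E'
from h import *
p=dict(np.load("w5.npz"))
for n,uv,h in(("in",(132,106),0),("fl out",(127,52),0),("rim in",(99,47),.024),("rim out",(98,30),.024),("ptr",(191,82),.024)): print(n,onw(p,uv,h))
E
```

```text
in (array([ 0.0625,  0.0292, -0.    ]), 0.069, 0.4364)
fl out (array([0.0872, 0.0407, 0.    ]), 0.0963, 0.4363)
rim in (array([0.0872, 0.0414, 0.024 ]), 0.0965, 0.4433)
rim out (array([0.0938, 0.044 , 0.024 ]), 0.1036, 0.4387)
ptr (array([ 0.0933, -0.001 ,  0.024 ]), 0.0933, -0.0112)
```

Call:
move_arm([
  [0.02,0.04,0.01,0.02,-0.03,0.43,-0.43],
  [0.02,0.04,0.01,0.03,-0.04,0.43,-0.43],
  [0,0,0,0,0,0,-0.43],
  [0,0,0,0,0,0,-1],
  [0,0,0,0,0,0,-1],
  [0,0,0,0,0,0,-1],
  [0,0,0,0,0,0,-1],
], newtons=15)

```text
time: 7.35
ee_pos: [0.6373, -0.067, 0.1724]
eef_rot: [0.967, 0.1, 0.216, 0.091]
wrist_force: [-1.6, 3.0, 0.3]
gripper_width: 0.008
grasp_force: 14.9
```

```bash
python3 chk.py
```

```text
7.35 [ 0.0484 -0.0867  0.0279] r 0.0992 a_pos -0.508985224130563 [-1.6  3.   0.3] 0.008041596038544612 14.947500228881836
alpha [ 0.001  0.002 -0.503] tool-force [-0.6 -3.  -1.4] [ 0.04  0.35 -0.14  2.03  0.61  0.38 -1.97]
```

Call:
move_arm([
  [0,0,0.74,-0.185,-0.008,0,-1],
  [0,0,0.74,-0.185,-0.008,0,-1],
  [0,0,0.74,-0.185,-0.008,0,-1],
  [0,0,0.74,-0.185,-0.008,0,-1],
  [0,0,0.74,-0.185,-0.008,0,-1],
  [0,0,0.74,-0.185,-0.008,0,-1],
  [0,0,0,0,0,0,-1],
  [0,0,0,0,0,0,-1],
])

```text
time: 8.02
ee_pos: [0.598, -0.0675, 0.1531]
eef_rot: [0.965, -0.114, 0.231, 0.041]
wrist_force: [-2.1, 2.0, 5.7]
gripper_width: 0.0082
grasp_force: 15.0
```

```bash
python3 chk.py
python3 - <<'E'
from h import *
p=vision.camera_params("wrist"); np.savez("w6.npz",**p)
b=vision.get_image("wrist")[:,:,::-1];cv2.imwrite("pics/w6.png",b)
pp=proj(p,loc(.094,0,.024)); print(pp); c=b[0:200,0:320]; cv2.imwrite("pics/c6.png",cv2.resize(c,None,fx=2.5,fy=2.5,interpolation=3))
E
```

```text
8.0167 [ 0.0063 -0.0986  0.0278] r 0.0988 a_pos -0.0636061926957936 [-2.1  2.   5.7] 0.008182970953977815 14.988453090190887
alpha [ 0.001  0.002 -0.062] tool-force [ 0.3 -1.3 -6.2] [-0.11  0.32  0.05  2.15  0.59  0.27 -2.42]
[62.99979397 54.01873203]
```

View pics/c6.png

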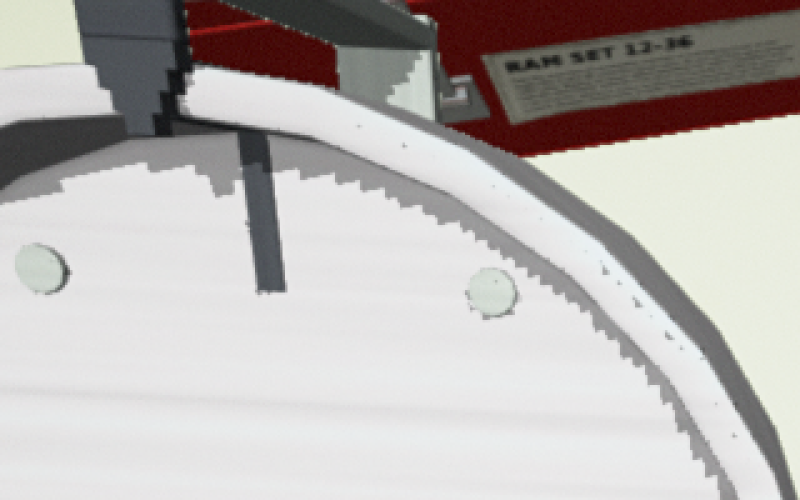

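The mark on the floor runs from (108,116.5) to about (101.5,54) in full pixels, and the pointer tip is near (58,53.5).

Run:
```python
from h import *
p=dict(np.load("w6.npz"))
for n,uv,h in(("in",(108.4,116.5),0),("fl mid",(103.8,75),0),("ptr",(56.5,53.5),.024),("ptr2",(60,53.5),.024)): print(n,onw(p,uv,h))
```

```text
in (array([ 0.0692, -0.0007, -0.    ]), 0.0692, -0.0104)
fl mid (array([ 0.0873, -0.0008,  0.    ]), 0.0873, -0.0087)
ptr (array([0.094 , 0.0024, 0.024 ]), 0.0941, 0.0255)
ptr2 (array([0.0941, 0.0011, 0.024 ]), 0.0941, 0.0116)
```

Run:
```python
from h import *
s=readout.observe(); R0=Ro.from_quat(s["eef_rot"]); p0=np.array(s["ee_pos"])+R0.apply([0,0,-.04])
plan(loc(.02,-.01,.12),WR,p0=p0,R0=R0,n=4)
```

```text
[-0.0, -0.01, 0.16, 0.12, -0.55, -0.33]
[-0.0, -0.01, 0.16, 0.11, -0.55, -0.32]
[-0.0, -0.01, 0.16, 0.1, -0.55, -0.33]
[-0.0, -0.01, 0.16, 0.09, -0.55, -0.32]
end [0.5955 0.0259 0.2414]
```

Call:
move_arm([
  [0,0,0,0,0,0,-0.43],
  [0,0,0,0,0,0,-0.43],
  [0,0,0,0,0,-0.5,-0.43],
  [0,0,0,0,0,-0.5,-0.43],
])

```text
time: 8.4
ee_pos: [0.5794, -0.0631, 0.1871]
eef_rot: [0.966, -0.115, 0.229, 0.042]
wrist_force: [0.4, -0.4, -0.0]
gripper_width: 0.0255
grasp_force: 0.0
```

Call:
move_arm([
  [0,0,0.16,0.12,-0.55,-0.33,0.2],
  [0,0,0.16,0.11,-0.55,-0.32,0.7],
  [0,0,0.16,0.1,-0.55,-0.33,1],
  [0,0,0.16,0.09,-0.55,-0.32,1],
  [0,0,0,0,0,0,1],
  [0,0,0,0,0,0,1],
  [0,0,0,0,0,0,1],
])

```text
time: 8.98
ee_pos: [0.5948, 0.0244, 0.24]
eef_rot: [0.961, -0.146, 0.231, 0.034]
wrist_force: [-0.6, -0.3, -0.2]
gripper_width: 0.0685
grasp_force: 0.0
```

```bash
python3 chk.py
python3 - <<'E'
from h import *
p=vision.camera_params("wrist"); np.savez("w7.npz",**p)
b=vision.get_image("wrist")[:,:,::-1];cv2.imwrite("pics/w7.png",b)
q=proj(p,loc(.094,0,.024)); print(q,proj(p,HUB)); u,v=map(int,q)
v0=max(0,v-60); c=b[v0:v0+200,u-130:u+130]; print(u-130,v0); cv2.imwrite("pics/c7.png",cv2.resize(c,None,fx=3,fy=3,interpolation=3))
E
```

```text
8.9833 [ 0.019  -0.0117  0.1188] r 0.0223 a_pos -1.0177107323353833 [-0.6 -0.3 -0.2] 0.06850284179413176 0.0
alpha [-0.001 -0.     0.004] tool-force [-0.5  0.4 -0. ] [-0.24  0.2  -0.04  2.04  0.51  0.56 -2.54]
[293.99535518  97.88763146] [298.37978433 222.05839218]
163 37
```

View pics/c7.png

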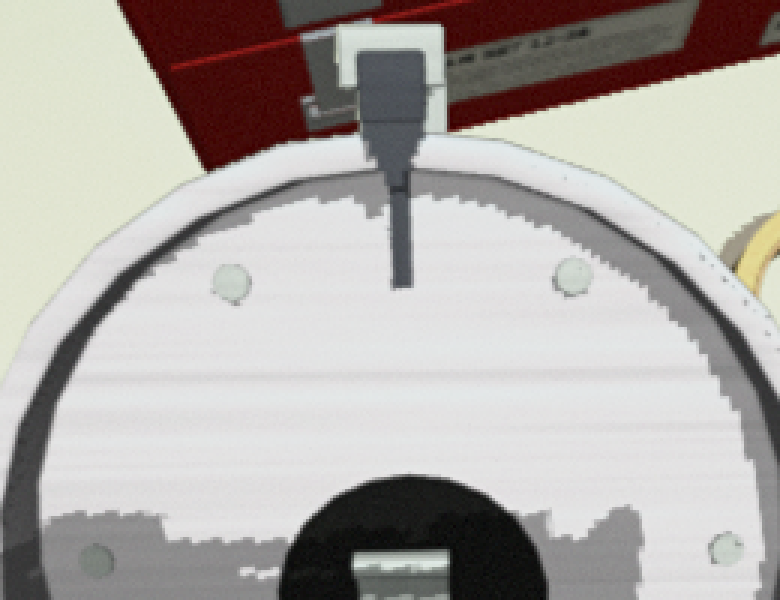

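The pointer tip at crop (396,186) sits right on the mark, which runs from (399,195) to (402,288). I'll put numbers on the offset and measure the seat and arm from this view.

Run:
```python
from h import *
p=dict(np.load("w7.npz")); f=lambda u,v:(163+u/3-.33,37+v/3-.33)
for n,uv,h in(("in",f(402,287),0),("fl mid",f(400,215),0),("ptr",f(396,186),.024),("ptr base",f(392,120),.027),("toe edge?",f(402,551),.048)): print(n,onw(p,uv,h))
print("seat top",onw(p,f(412,475),0),"L",onw(p,f(281,580),0),"R",onw(p,f(548,580),0))
p0=readout.observe()["ee_pos"]
plan([*CAN,.12],yawtool(-.5))
```

```text
in (array([ 0.0693, -0.    ,  0.    ]), 0.0693, -0.0004)
fl mid (array([ 0.0861,  0.0001, -0.    ]), 0.0861, 0.0013)
ptr (array([ 0.0935, -0.0004,  0.024 ]), 0.0935, -0.0045)
ptr base (array([ 0.1067, -0.    ,  0.027 ]), 0.1067, -0.0004)
toe edge? (array([ 0.0202, -0.0014,  0.048 ]), 0.0202, -0.0704)
seat top (array([ 0.0221, -0.0016,  0.    ]), 0.0221, -0.074) L (array([-0.0066,  0.0331, -0.    ]), 0.0338, 1.7664) R (array([-0.0068, -0.0368,  0.    ]), 0.0374, -1.7548)
[-0.06, -0.59, 0.24, -0.35, 0.85, 0.24]
[-0.06, -0.59, 0.24, -0.31, 0.85, 0.27]
[-0.06, -0.59, 0.24, -0.28, 0.85, 0.28]
[-0.06, -0.59, 0.24, -0.24, 0.87, 0.31]
[-0.06, -0.59, 0.24, -0.2, 0.86, 0.33]
[-0.06, -0.59, 0.24, -0.16, 0.87, 0.34]
[-0.06, -0.59, 0.24, -0.12, 0.87, 0.36]
[-0.06, -0.59, 0.24, -0.08, 0.86, 0.36]
end [ 0.4522 -0.2147  0.1202]
```

Aligned to within about 0.005 rad, and the mark's inner end at 69 mm matches. Now the can.

Run:
```python
from h import *
p,R=plan([*CAN,.22],yawtool(.05),n=8)
plan([*CAN,.10],yawtool(.05),p0=p,R0=R,n=3)
```

```text
[0.1, -0.58, -0.43, -0.21, 0.84, -0.04]
[0.1, -0.58, -0.43, -0.24, 0.84, -0.03]
[0.1, -0.58, -0.43, -0.29, 0.82, -0.03]
[0.1, -0.58, -0.43, -0.32, 0.81, -0.01]
[0.1, -0.58, -0.43, -0.35, 0.8, -0.01]
[0.1, -0.58, -0.43, -0.39, 0.78, 0.01]
[0.1, -0.58, -0.43, -0.42, 0.76, 0.03]
[0.1, -0.58, -0.43, -0.46, 0.74, 0.04]
end [ 0.4521 -0.2149  0.2199]
[0.01, -0.01, -0.01, -0.0, -0.0, 1.0]
[0.01, -0.01, -0.01, 0.0, -0.0, 1.0]
[0.01, -0.01, -0.01, 0.0, -0.0, 1.0]
end [ 0.4522 -0.215   0.0999]
```

Call:
move_arm([
  [0.1,-0.58,-0.43,-0.21,0.84,-0.04,1],
  [0.1,-0.58,-0.43,-0.24,0.84,-0.03,1],
  [0.1,-0.58,-0.43,-0.29,0.82,-0.03,1],
  [0.1,-0.58,-0.43,-0.32,0.81,-0.01,1],
  [0.1,-0.58,-0.43,-0.35,0.8,-0.01,1],
  [0.1,-0.58,-0.43,-0.39,0.78,0.01,1],
  [0.1,-0.58,-0.43,-0.42,0.76,0.03,1],
  [0.1,-0.58,-0.43,-0.46,0.74,0.04,1],
])

```text
time: 9.7
ee_pos: [0.4563, -0.199, 0.2188]
eef_rot: [1.0, 0.012, 0.014, 0.004]
wrist_force: [1.5, 0.0, -0.9]
gripper_width: 0.0919
grasp_force: 0.0
```

Call:
move_arm([
  [0,0,0,0,0,0.9,1],
  [0,0,0,0,0,0.9,1],
  [0,0,0,0,0,0.9,1],
  [0,0,0,0,0,0,1],
  [0,0,0,0,0,0,1],
])

```text
time: 10.12
ee_pos: [0.4599, -0.1977, 0.11]
eef_rot: [1.0, 0.012, 0.013, 0.004]
wrist_force: [-0.7, 0.5, 0.8]
gripper_width: 0.0913
grasp_force: 0.0
```

```bash
python3 chk.py
python3 - <<'E'
from h import *
print(readout.observe()["ee_pos"]); plan([*CAN,.034],yawtool(.05),n=3)
p=vision.camera_params("wrist");b=vision.get_image("wrist")[:,:,::-1];cv2.imwrite("pics/w8.png",b)
print("pred lid",proj(p,[*CAN,.038])); f=b.astype(int); m=((f[:,:,0]>f[:,:,2]-2)&(f.min(2)>170)).astype(np.uint8)
for c in cv2.findContours(m,0,2)[0]:
    if cv2.contourArea(c)>500: e=cv2.fitEllipse(cv2.convexHull(c)); print(e, onz(p,e[0],.038))
E
```

```text
10.1167 [-0.097  -0.2635  0.032 ] r 0.2808 a_pos 0.35262862390144845 [-0.7  0.5  0.8] 0.09133385091489737 0.0
alpha [ 0.072 -0.439 -0.315] tool-force [-0.7 -0.5 -0.9] [ 0.36  0.39 -0.07  2.05  0.04  0.68 -1.29]
[ 0.45994393 -0.19765526  0.11000135]
[0.03, -0.09, -0.09, -0.08, 0.14, 0.63]
[0.03, -0.09, -0.09, -0.08, 0.14, 0.64]
[0.03, -0.09, -0.09, -0.08, 0.14, 0.63]
end [ 0.4523 -0.2151  0.0339]
pred lid [339.08019612 235.52270874]
((336.34002685546875, 241.1529998779297), (65.31165313720703, 90.253662109375), 95.94415283203125) [ 0.44834322 -0.21338773  0.038     ]
```

Call:
move_arm([
  [0.09,-0.27,-0.27,-0.24,0.42,0,1],
  [0,0,0,0,0,0,1],
  [0,0,0,0,0,0.6,1],
  [0,0,0,0,0,0,1],
  [0,0,0,0,0,0,1],
])

```text
time: 10.58
ee_pos: [0.4531, -0.2142, 0.0882]
eef_rot: [1.0, 0.026, 0.003, 0.0]
wrist_force: [0.3, -0.1, 1.3]
gripper_width: 0.0917
grasp_force: 0.0
```

Run:
```python
from h import *
s=readout.observe();print(s["time"],s["ee_pos"],s["wrist_force"]); plan([*CAN,.034],yawtool(.05),n=2)
p=vision.camera_params("wrist");b=vision.get_image("wrist")[:,:,::-1];cv2.imwrite("pics/w9.png",b)
f=b.astype(int); m=((f[:,:,0]>f[:,:,2]-2)&(f.min(2)>150)).astype(np.uint8)
for c in cv2.findContours(m,0,2)[0]:
    if cv2.contourArea(c)>500:
        x,y,w,h=cv2.boundingRect(c); print((x,y,w,h)); print("left,right,far",onz(p,(x,y+h/2),.038),onz(p,(x+w,y+h/2),.038),onz(p,(x+w/2,y),.038))
```

```text
10.5833 [ 0.4530727  -0.21422434  0.08819134] [ 0.31354958 -0.12440078  1.30918908]
[0.0, -0.03, 0.01, -0.01, 0.01, 0.68]
[0.0, -0.03, 0.01, -0.02, 0.01, 0.67]
end [ 0.4521 -0.2151  0.0342]
(264, 232, 99, 48)
left,right,far [ 0.43831968 -0.18595607  0.038     ] [ 0.44129267 -0.24429498  0.038     ] [ 0.45509403 -0.21436068  0.038     ]
```

Call:
move_arm([
  [0,-0.03,0.01,-0.01,0.01,0.68,1],
  [0,-0.03,0.01,-0.02,0.01,0.67,1],
  [0,0,0,0,0,0,1],
  [0,0,0,0,0,0,-1],
  [0,0,0,0,0,0,-1],
  [0,0,0,0,0,0,-1],
  [0,0,0,0,0,0,-1],
  [0,0,0,0,0,0,-1],
], newtons=20)

```text
time: 11.3
ee_pos: [0.4527, -0.2155, 0.0343]
eef_rot: [1.0, 0.025, 0.0, 0.001]
wrist_force: [-0.0, 0.4, 0.1]
gripper_width: 0.0631
grasp_force: 0.0
```

Run:
```python
from h import *
s=readout.observe();print(s["time"],s["ee_pos"],s["wrist_force"],s["gripper_width"],s["grasp_force"],s["joints"][6])
p0=np.array(s["ee_pos"]); R0=Ro.from_quat(s["eef_rot"])
p1=p0+[0,0,.15]; RT=WR*Ro.from_rotvec([0,0,-.35])
p,R=plan(p1,R0,n=5,p0=p0,R0=R0)
p,R=plan(loc(.055,0,.11),RT,p0=p,R0=R,n=9)
```

```text
11.3 [ 0.45266085 -0.21546961  0.03426849] [-0.04985819  0.42972389  0.09764285] 0.06308167547255222 0.0 -1.24835587929476
[0.0, 0.0, 0.0, 0.0, 0.0, -0.75]
[0.0, 0.0, 0.0, 0.0, 0.0, -0.75]
[0.0, 0.0, 0.0, 0.0, 0.0, -0.75]
[0.0, 0.0, 0.0, 0.0, 0.0, -0.75]
[0.0, 0.0, 0.0, 0.0, 0.0, -0.75]
end [ 0.4526 -0.2153  0.1843]
[-0.18, 0.49, -0.0, 0.53, -0.64, -0.18]
[-0.18, 0.49, -0.0, 0.54, -0.64, -0.16]
[-0.18, 0.49, -0.0, 0.55, -0.64, -0.15]
[-0.18, 0.49, -0.0, 0.56, -0.63, -0.13]
[-0.18, 0.49, -0.0, 0.56, -0.63, -0.12]
[-0.18, 0.49, -0.0, 0.57, -0.63, -0.1]
[-0.18, 0.49, -0.0, 0.57, -0.63, -0.09]
[-0.18, 0.49, -0.0, 0.58, -0.62, -0.06]
[-0.18, 0.49, -0.0, 0.57, -0.63, -0.06]
end [0.6325 0.0251 0.2486]
```

Call:
move_arm([
  [0,0,0,0,0,0,-1],
  [0,0,0,0,0,0,-1],
  [0,0,0,0,0,0,-1],
  [0,0,0,0,0,-0.2,-1],
  [0,0,0,0,0,-0.75,-1],
  [0,0,0,0,0,-0.9,-1],
  [0,0,0,0,0,-0.9,-1],
  [0,0,0,0,0,-0.9,-1],
], newtons=25)

```text
time: 11.97
ee_pos: [0.4515, -0.2149, 0.1811]
eef_rot: [1.0, 0.025, -0.001, 0.0]
wrist_force: [1.1, -0.6, -1.4]
gripper_width: 0.0571
grasp_force: 25.0
```

Call:
move_arm([
  [-0.18,0.49,0,0.53,-0.64,-0.18,-1],
  [-0.18,0.49,0,0.54,-0.64,-0.16,-1],
  [-0.18,0.49,0,0.55,-0.64,-0.15,-1],
  [-0.18,0.49,0,0.56,-0.63,-0.13,-1],
  [-0.18,0.49,0,0.56,-0.63,-0.12,-1],
  [-0.18,0.49,0,0.57,-0.63,-0.1,-1],
])

```text
time: 12.47
ee_pos: [0.5728, -0.0538, 0.2228]
eef_rot: [0.987, 0.024, 0.148, 0.051]
wrist_force: [0.8, -0.8, -2.0]
gripper_width: 0.057
grasp_force: 25.0
```

```bash
python3 chk.py
python3 - <<'E'
from h import *
plan(loc(.055,0,.11),WR*Ro.from_rotvec([0,0,-.35]),n=4)
E
```

```text
12.4667 [ 0.0128 -0.0929  0.1027] r 0.0938 a_pos -0.13710156043566246 [ 0.8 -0.8 -2. ] 0.05704366224567492 24.998282275406893
alpha [ 0.025 -0.155 -0.346] tool-force [0.1 0.6 2.2] [ 0.02  0.23 -0.11  1.99  0.24  0.64 -1.77]
[-0.13, 0.37, -0.01, 0.44, -0.46, -0.09]
[-0.13, 0.37, -0.01, 0.43, -0.46, -0.07]
[-0.13, 0.37, -0.01, 0.45, -0.46, -0.07]
[-0.13, 0.37, -0.01, 0.44, -0.45, -0.06]
end [0.6327 0.025  0.2486]
```

Call:
move_arm([
  [-0.13,0.37,-0.01,0.44,-0.46,-0.09,-1],
  [-0.13,0.37,-0.01,0.43,-0.46,-0.07,-1],
  [-0.13,0.37,-0.01,0.45,-0.46,-0.07,-1],
  [-0.13,0.37,-0.01,0.44,-0.45,-0.06,-1],
  [0,0,0,0,0,0,-1],
  [0,0,0,0,0,0,-1],
])

```text
time: 12.97
ee_pos: [0.6321, 0.0257, 0.2476]
eef_rot: [0.972, 0.028, 0.22, 0.074]
wrist_force: [-0.2, -0.7, -1.9]
gripper_width: 0.0567
grasp_force: 25.0
```

```bash
python3 chk.py
python3 - <<'E'
from h import *
plan(loc(.053,0,.040),WR*Ro.from_rotvec([0,0,-.35]),n=4)
E
```

```text
12.9667 [0.0539 0.0004 0.1095] r 0.0539 a_pos -1.579033468394993 [-0.2 -0.7 -1.9] 0.05672466626620068 24.999825813910945
alpha [ 0.001 -0.002 -0.354] tool-force [-1.1  0.4  1.7] [-0.21  0.25 -0.06  1.95  0.47  0.59 -2.13]
[-0.0, 0.01, 0.01, -0.01, 0.0, 0.43]
[-0.0, 0.01, 0.01, -0.0, 0.0, 0.44]
[-0.0, 0.01, 0.01, -0.01, 0.0, 0.43]
[-0.0, 0.01, 0.01, -0.0, 0.0, 0.44]
end [0.6616 0.0165 0.1852]
```

Call:
move_arm([
  [0,0.01,0.01,-0.01,0,0.43,-1],
  [0,0.01,0.01,0,0,0.44,-1],
  [0,0.01,0.01,-0.01,0,0.43,-1],
  [0,0.01,0.01,0,0,0.44,-1],
  [0,0,0,0,0,0,-1],
  [0,0,0,0,0,0,-1],
])

```text
time: 13.47
ee_pos: [0.6608, 0.0129, 0.1841]
eef_rot: [0.972, 0.024, 0.221, 0.075]
wrist_force: [0.5, 0.8, -0.6]
gripper_width: 0.0571
grasp_force: 25.0
```

```bash
python3 chk.py
```

```text
13.4667 [ 0.0529 -0.0035  0.0388] r 0.053 a_pos -1.5055072318013611 [ 0.5  0.8 -0.6] 0.05713179895913131 24.999896426533894
alpha [-0.002 -0.001 -0.346] tool-force [ 0.3 -0.9  0.7] [-0.22  0.37 -0.    1.97  0.55  0.45 -2.2 ]
```

Call:
move_arm([
  [0,0,0,0,0,0.06,-1],
  [0,0,0,0,0,0.06,-1],
  [0,0,0,0,0,0,-1],
])

```text
time: 13.72
ee_pos: [0.664, 0.0137, 0.1813]
eef_rot: [0.972, 0.024, 0.223, 0.074]
wrist_force: [-0.3, 0.3, -0.9]
gripper_width: 0.0568
grasp_force: 25.0
```

```bash
python3 chk.py
```

```text
13.7167 [ 0.0542 -0.0017  0.0351] r 0.0542 a_pos -1.539259335934214 [-0.3  0.3 -0.9] 0.05684279849494402 24.999824453339556
alpha [ 0.     0.002 -0.347] tool-force [-0.6 -0.4  0.6] [-0.22  0.37 -0.    1.96  0.55  0.44 -2.2 ]
```

Call:
move_arm([
  [0,0,0,0,0,0.04,-1],
  [0,0,0,0,0,0.04,-1],
  [0,0,0,0,0,0,-1],
])

```text
time: 13.97
ee_pos: [0.6652, 0.0136, 0.1793]
eef_rot: [0.972, 0.024, 0.223, 0.074]
wrist_force: [-10.2, 1.0, 11.0]
gripper_width: 0.0572
grasp_force: 25.0
```

```bash
python3 chk.py
```

```text
13.9667 [ 0.0543 -0.0015  0.0327] r 0.0543 a_pos -1.5433286966260438 [-10.2   1.   11. ] 0.05716623204364094 25.001860969280187
alpha [ 0.     0.003 -0.347] tool-force [ -4.4   0.6 -14.4] [-0.22  0.38  0.    1.96  0.56  0.44 -2.21]
```

Call:
move_arm([
  [0,0,0,0,0,-0.02,-1],
  [0,0,0,-0.19,-0.07,0,-1],
  [0,0,0,-0.19,-0.07,0,-1],
  [0,0,0,-0.19,-0.07,0,-1],
  [0,0,0,-0.19,-0.07,0,-1],
  [0,0,0,0,0,0,-1],
])

```text
time: 14.47
ee_pos: [0.6382, 0.023, 0.1651]
eef_rot: [0.971, 0.025, 0.224, 0.073]
wrist_force: [0.8, 0.8, 4.4]
gripper_width: 0.0573
grasp_force: 25.0
```

```bash
python3 chk.py
```

```text
14.4667 [ 0.0224 -0.0004  0.033 ] r 0.0224 a_pos -1.5544106571005485 [0.8 0.8 4.4] 0.05729404158976987 25.000120731763218
alpha [ 0.002  0.006 -0.347] tool-force [ 2.7 -0.1 -3.6] [-0.29  0.36  0.05  2.04  0.62  0.39 -2.3 ]
```

Call:
move_arm([
  [0,0,0,-0.17,-0.065,0,-1],
  [0,0,0,-0.17,-0.065,0,-1],
  [0,0,0,-0.17,-0.065,0,-1],
  [0,0,0,0,0,0,-1],
])

```text
time: 14.8
ee_pos: [0.6198, 0.0293, 0.1551]
eef_rot: [0.971, 0.025, 0.224, 0.073]
wrist_force: [0.8, 1.2, 7.3]
gripper_width: 0.0572
grasp_force: 25.0
```

```bash
python3 chk.py
```

```text
14.8 [0.0005 0.0002 0.033 ] r 0.0005 a_pos -2.0459822828511833 [0.8 1.2 7.3] 0.05722960855419398 25.00058764845562
alpha [ 0.002  0.005 -0.347] tool-force [ 4.  -0.1 -6.3] [-0.34  0.35  0.09  2.09  0.66  0.35 -2.37]
```

Call:
move_arm([
  [0,0,0,-0.09,-0.037,0,-1],
  [0,0,0,-0.09,-0.037,0,-1],
  [0,0,0,-0.09,-0.037,0,-1],
  [0,0,0,0,0,0,-1],
])

```text
time: 15.13
ee_pos: [0.6104, 0.0324, 0.1499]
eef_rot: [0.971, 0.025, 0.224, 0.073]
wrist_force: [2.4, -0.4, 5.8]
gripper_width: 0.057
grasp_force: 25.0
```

```bash
python3 chk.py
```

```text
15.1333 [-0.0107  0.0005  0.0328] r 0.0107 a_pos -4.664215670735205 [ 2.4 -0.4  5.8] 0.05698374718292907 25.000462097385707
alpha [ 0.002  0.005 -0.347] tool-force [ 4.6  1.3 -4.1] [-0.37  0.35  0.11  2.12  0.69  0.34 -2.42]
```

Call:
move_arm([
  [0,0,0,-0.045,-0.016,0,-1],
  [0,0,0,-0.045,-0.016,0,-1],
  [0,0,0,0,0,0,-1],
])

```text
time: 15.38
ee_pos: [0.6076, 0.0334, 0.1484]
eef_rot: [0.971, 0.025, 0.224, 0.073]
wrist_force: [3.5, -1.8, 6.6]
gripper_width: 0.0571
grasp_force: 25.0
```

```bash
python3 chk.py
```

```text
15.3833 [-0.014   0.0006  0.0328] r 0.014 a_pos -4.6699780117955445 [ 3.5 -1.8  6.6] 0.05713721122034504 25.00042753373691
alpha [ 0.002  0.006 -0.347] tool-force [ 5.9  2.8 -4.1] [-0.38  0.35  0.12  2.13  0.7   0.33 -2.43]
```

Call:
move_arm([
  [0,0,0,-0.035,-0.013,0,-1],
  [0,0,0,0,0,0,-1],
])

```text
time: 15.55
ee_pos: [0.6067, 0.0336, 0.148]
eef_rot: [0.971, 0.024, 0.225, 0.073]
wrist_force: [4.8, -1.0, 6.6]
gripper_width: 0.057
grasp_force: 25.0
```

```bash
python3 chk.py
```

```text
15.55 [-0.015   0.0006  0.0329] r 0.015 a_pos -4.67335065043141 [ 4.8 -1.   6.6] 0.05701987114581405 25.000476336447264
alpha [ 0.002  0.006 -0.346] tool-force [ 7.1  2.  -3.6] [-0.39  0.35  0.12  2.13  0.7   0.33 -2.44]
```

Call:
move_arm([
  [0,0,0,-0.035,-0.013,0,-1],
  [0,0,0,0,0,0,-1],
])

```text
time: 15.72
ee_pos: [0.6064, 0.0337, 0.1479]
eef_rot: [0.971, 0.024, 0.225, 0.073]
wrist_force: [8.4, -2.9, 7.1]
gripper_width: 0.057
grasp_force: 25.0
```

```bash
python3 chk.py
```

```text
15.7167 [-0.0153  0.0005  0.033 ] r 0.0153 a_pos -4.6784047387335725 [ 8.4 -2.9  7.1] 0.05700838684462007 25.00028107367598
alpha [ 0.002  0.008 -0.346] tool-force [10.4  4.1 -2.2] [-0.39  0.35  0.12  2.13  0.71  0.33 -2.44]
```

Home against the vee: the force rises with almost no motion. Pressing lightly down, then releasing.

Call:
move_arm([
  [0,0,0,0,0,0.03,-1],
  [0,0,0,0,0,0,-0.2],
  [0,0,0,0,0,0,0.6],
  [0,0,0,0,0,0,0.6],
  [0,0,0,0,0,0,0.6],
  [0,0,0,0,0,0,0.6],
])

```text
time: 16.22
ee_pos: [0.6032, 0.0336, 0.1438]
eef_rot: [0.972, 0.025, 0.222, 0.074]
wrist_force: [0.1, 0.7, 0.2]
gripper_width: 0.0726
grasp_force: 0.0
```

```bash
python3 chk.py
```

```text
16.2167 [-0.0199 -0.0005  0.0307] r 0.0199 a_pos 1.545306930289137 [0.1 0.7 0.2] 0.07263850510531965 0.0
alpha [ 0.     0.001 -0.348] tool-force [ 0.3 -0.7 -0.3] [-0.39  0.35  0.12  2.14  0.71  0.33 -2.44]
```

Call:
move_arm([
  [0,0,0,0,0,-0.3,0.6],
  [0,0,0,0,0,-0.6,0.6],
  [0,0,0,0,0,-0.9,0.6],
  [0,0,0,0,0,-0.9,0.6],
  [0,0,0,0.6,0.2,-0.6,0.6],
  [0,0,0,0.6,0.2,0,0.6],
  [0,0,0,0,0,0,0.6],
  [0,0,0,0,0,0,0.6],
])

```text
time: 16.88
ee_pos: [0.5903, 0.0385, 0.2852]
eef_rot: [0.972, 0.024, 0.223, 0.074]
wrist_force: [-0.2, 0.7, -0.6]
gripper_width: 0.0732
grasp_force: 0.0
```

```bash
python3 chk.py
python3 - <<'E'
from h import *
p=vision.camera_params("wrist"); np.savez("w10.npz",**p)
b=vision.get_image("wrist")[:,:,::-1];cv2.imwrite("pics/w10.png",b)
print(proj(p,loc(.094,0,.024)),proj(p,loc(-.014,0,.038)))
E
```

```text
16.8833 [0.0321 0.0005 0.163 ] r 0.0321 a_pos -1.585376209890041 [-0.2  0.7 -0.6] 0.0731696256162603 0.0
alpha [ 0.     0.003 -0.346] tool-force [-0.3 -0.8  0.4] [-0.32  0.14  0.    1.99  0.44  0.66 -2.13]
[341.65766261 118.53382392] [295.24682674 247.02620903]
```

View pics/w10.png

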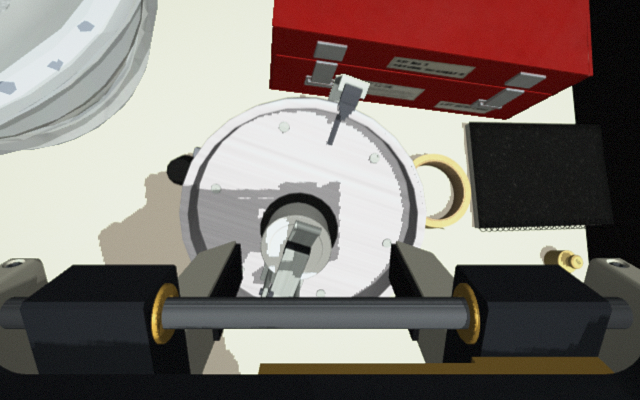

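The can sits under the arm, with its lid at about (296,241) and the button and strap over it. The mark runs from (330,144) towards the pointer tip at (341,117). I'll check the numbers.

Run:
```python
from h import *
p=dict(np.load("w10.npz")); b=cv2.imread("pics/w10.png")
g=cv2.cvtColor(b,cv2.COLOR_BGR2GRAY).astype(int)
# mark centre per row
for v in range(122,146,3):
    r=g[v,322:352]; k=np.where(r<np.median(r)-60)[0]
    if len(k): print(v,322+k.min(),322+k.max(),onw(p,(322+k.mean(),v),0))
print("ptr",onw(p,(341,116.5),.024))
for nm,uv in(("left",(261,243)),("top",(295,206.5)),("right",(331,243))): print(nm,onw(p,uv,.038))
print(g[195:215,296],g[240,252:270],g[240,322:342]); print("toe",onw(p,(303,224),.064))
```

```text
122 335 338 (array([0.0885, 0.0007, 0.    ]), 0.0885, 0.0077)
125 333 338 (array([0.0859, 0.0006, 0.    ]), 0.0859, 0.0069)
128 332 337 (array([0.0833, 0.0005, 0.    ]), 0.0833, 0.006)
131 331 336 (array([ 0.0807,  0.0004, -0.    ]), 0.0807, 0.005)
134 330 335 (array([0.0781, 0.0003, 0.    ]), 0.0781, 0.004)
137 329 334 (array([0.0754, 0.0002, 0.    ]), 0.0754, 0.0029)
140 328 333 (array([0.0728, 0.0001, 0.    ]), 0.0728, 0.0017)
143 327 332 (array([ 0.0701,  0.    , -0.    ]), 0.0701, 0.0005)
ptr (array([0.0953, 0.001 , 0.024 ]), 0.0953, 0.0108)
left (array([-0.02  ,  0.0274,  0.038 ]), 0.0339, 2.2026)
top (array([0.0191, 0.0115, 0.038 ]), 0.0223, 0.5423)
right (array([-0.0007, -0.0262,  0.038 ]), 0.0262, -1.5984)
[ 17  22  15  18  16  13  21  57 102 116 117 115 113 114 113 118 116 116
 118 124] [155 150 153 151 154 150 151 151 147 150 165 172 173 197 242 240 241 239] [178 180 180 179 179 180 175 168 133  37  17  14  21  71 145 159 184 235
 235 233]
toe (array([0.0173, 0.0033, 0.064 ]), 0.0176, 0.1889)
```

Run:
```python
from h import *
from scipy.optimize import least_squares
p=dict(np.load("w10.npz")); g=cv2.cvtColor(cv2.imread("pics/w10.png"),cv2.COLOR_BGR2GRAY).astype(int)
P=[]
for a in np.radians(np.arange(-150,6,6)):
    for r in np.arange(24,46,.5):
        u,v=296+r*np.cos(a),241+r*np.sin(a)
        if g[int(round(v)),int(round(u))]<50: P.append((u,v)); break
P=np.array(P); print(len(P))
for h in(.038,.039):
    L=np.array([onw(p,q,h)[0][:2] for q in P])
    f=least_squares(lambda c:np.hypot(L[:,0]-c[0],L[:,1]-c[1])-c[2],[-.014,0,.03],loss="soft_l1",f_scale=.001); print(h,f.x.round(4),np.abs(f.fun).max().round(4))
```

```text
26
0.038 [-0.0006  0.0024  0.0255] 0.0026
0.039 [-0.0003  0.0025  0.0254] 0.0026
```

Run:
```python
from h import *
p=dict(np.load("w10.npz")); b=cv2.imread("pics/w10.png"); g=cv2.cvtColor(b,cv2.COLOR_BGR2GRAY).astype(int)
for n,X in(("body bottom",(-.014+.028,.004,0)),("lid edge",(-.014+.0295,.004,.038)),("lid L",(-.014,.0295,.038)),("lid R",(-.014,-.0295,.038)),("seat",(.0221,0,0)),("toe home",(.016,0,.064)),("toe rest",(.016,0,.048))): print(n,proj(p,loc(*X)).round(1))
print("bottom edge seen",onw(p,(296,202.5),0))
for c in(280,288): print(c,g[194:230,c])
print(g[247,255:275],g[250,315:335])
cv2.imwrite("pics/c10.png",cv2.resize(b[185:305,240:350],None,fx=5,fy=5,interpolation=3))
```

```text
body bottom [303.4 200.4]
lid edge [302.5 213.5]
lid L [260.7 235.8]
lid R [329.1 258.1]
seat [310.6 193.8]
toe home [306.7 227.1]
toe rest [307.2 219.1]
bottom edge seen (array([0.0099, 0.0096, 0.    ]), 0.0138, 0.769)
280 [157 156 124  63  24  11  18  18  16  18  22  19  29  61 104 110 106 110
 105 109 105 105 106 116 197 236 240 241 240 240 239 241 240 237 228 233]
288 [ 64  23  15  17  18  21  17  18  20  44  87 112 114 114 114 114 115 112
 114 112 115 137 171 174 174 172 174 194 233 235 188 161 177 182 181 180]
[151 154 154 150 150 143 158 173 175 175 172 175 198 241 240 239 239 240
 240 240] [180 179 178 176 175 178 175 165 176 179 177 174 179 179 180 169 162 158
 159 157]
```

Run:
```python
from h import *
p=dict(np.load("w10.npz"))
for uv in((288,215),(280,217.3),(261.3,247)):
    l=onw(p,uv,.038)[0]; print("lid",l,"dist from pocket",np.hypot(l[0]+.014,l[1]))
for uv in((296,202.5),(280,207),(288,203.5)):
    l=onw(p,uv,0)[0]; print("base",l,"dist",np.hypot(l[0]+.014,l[1]))
S=vision.camera_params("scene"); b=vision.get_image("scene")[:,:,::-1]; cv2.imwrite("pics/s2.png",b)
a=cv2.imread("pics/scene0.png"); d=cv2.absdiff(a,b).max(2); 
for n,(x,y,w,h) in dict(tin=(365,155,45,45),brass=(340,158,20,25),brush=(310,330,110,35),scoop=(280,325,75,75),tape=(282,185,28,25)).items(): print(n,(d[y:y+h,x:x+w]>40).mean().round(3))
```

```text
lid [0.0104 0.0144 0.038 ] dist from pocket 0.02833231370714365
lid [0.0064 0.0198 0.038 ] dist from pocket 0.028428858577157122
lid [-0.0234  0.0261  0.038 ] dist from pocket 0.027741124706831915
base [0.0099 0.0096 0.    ] dist 0.025755970181687973
base [0.001  0.0218 0.    ] dist 0.02646204829562519
base [0.0066 0.0161 0.    ] dist 0.026145171638373307
tin 0.0
brass 0.0
brush 0.679
scoop 0.537
tape 0.206
```

```bash
python3 -c "
from workcell import order; print(order.close_job())"
```

```text
the job is handed in; nothing more can be done
None
```

I handed the job in at about 17 s: the wheel's line is at the pointer to within about 0.01 rad as measured, and the can is lid up against the vee stop under the hold-down arm, within about 2 mm of its pocket. The final image check confirmed the tin and brass weight had not moved. It was inconclusive for the brush, scoop and tape because those areas of the picture had changed, possibly from the arm and its shadow, though I never worked near them.

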